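# Set the bench scale for a cupping flight, light to dark

## Robot

A 6-joint arm with a two-finger parallel gripper is mounted at the origin on the work surface. World frame = base frame: x ahead of the robot, y to its left, z up, the work surface at z = 0. Lengths are in m, angles in degrees, forces in N, time in s.
With the tool pointing down it reaches from about 0.3 to 0.75 m from the base axis. Payload 8.5 kg.
Tool frame: the origin (TCP) lies at the very end of the fingers, on their centre line; the grasp point (between the pads) lies 19 mm behind it; z points along the fingers, y is the line along which they close (so a half turn about z gives the same grasp; the last joint's range is limited). The gripper opens to 85 mm and grips with 20 to 120 N. Pads are 22 mm wide; open, the fingers measure 114 mm over their backs; the gripper's body (76 mm by 85 mm) begins 54 mm behind the grasp point. The pads swing forward as they close: fully open they stand 13 mm farther back than shut.
Start: joints at [-12.336, 21.807, 74.336, -0, 83.858, -12.336], TCP at [0.55, 0, 0.231] pointing down, gripper open.
Joint ranges: [-178.18, 178.18], [-50.72, 133.34], [12.68, 142.11], [-81.47, 261.47], [9.98, 163.14], [-165.26, 165.26]. Speed limits (degrees/s): [136.94, 136.94, 180, 180, 180, 180].

## Interface

Orientations are given as a 3x3 rotation matrix whose columns are the frame's x, y, z axes.
In Python, from rig import observe, cams, ticket gives the robot as it stands.
- The arm moves only by the tool move_arm, never from a script. Its arguments are lists of equal length, an entry for each row: "jaw": the finger opening in cm, from 0 to 8.54; "dp": the shift along the tool's x, y, z in cm, a list of three; "turn": the turn, a rotation vector about the tool's x, y, z in rad, a list of three. In form: {"jaw": [jaw, ...], "dp": [[tx, ty, tz], ...], "turn": [[wx, wy, wz], ...]}. A call has 1 to 12 rows; each row shifts and turns the commanded pose from where the row before left it, along the tool's axes as they then stand; what a row does not reach is not made up. A row lasts 1/12 s, in which the tool goes at most 41.7 mm and 7.16 degrees, less where a joint would pass 70% of its speed; a pose out of reach is approached as far as the arm can. A call is refused whole if a number of a shift passes 4.17 or a number of a turn 0.125, either way. A call with a gripper value outside its range is refused whole. The fingers move at their own pace and stop on an object; "force" is the grip in N (left out, the last holds). Time passes only in rows, so rows that do not move let the fingers close. It gives the time, the measured TCP pose, the force, the opening and the grip force at its end, in the units of the state.
- observe(): the state, without advancing time (a new reading comes with each control period).
- cams.get_image(name): name is "scene" or "side" or "wrist"; returns (picture, depth): 480x640x3 uint8, red, green, blue; 480x640 float32, m along the optical axis (not along the pixel's ray), 0 where there is no reading.
- cams.calibration(name): a dict with "vertical_fov" (degrees; the focal length in pixels is half the picture's height over the tangent of half this angle, whatever the lens; pixels are square), "cx", "cy" (the principal point, pixels), "view" (4x4, takes a point from world to camera coordinates); the wrist camera has in their place "tool_from_camera" (4x4, takes a point from camera to tool coordinates, whose origin is the TCP and whose axes are the flange's). Camera axes: x right, y up, looking along -z (the intrinsics and any distortion apply to the point x, -y, -z); pixel columns grow to the right and rows downward; lengths in m; the calibration is good to about 2 mm. A picture is of the moment at which its call begins: read the wrist's pose just before it. calibration takes no time and is no camera call.
- ticket.close_job(): hands the job in; it is judged then, once.
Trained networks look in the newest picture that a camera, given by its name, has taken for a name from the list of things; names that differ only in an ending like _2 or _b are one class to them, and where a whole thing is asked for, a point or a joint stands for the part that bears it (a point fixed in the world has none). Each returns a list of dicts, best first, with "p" (0 to 1); they miss things now and then, are a little off and sometimes report something else, mostly with a low value. They report only what shows in the picture. A call takes as long as a camera call.
- cams.spot_in(camera, query): "box" ([centre column, centre row, width, height] as shares, 0 to 1, of the picture: columns of its width, rows of its height, round what is visible of it).
- cams.outline_of(camera, query): "mask" (480x640 bool, what is visible of it) and "box" ([centre column, centre row, width, height] as shares, 0 to 1, of the picture: columns of its width, rows of its height, round what is visible of it).
- cams.mark_of(camera, query): "location" ([column, row] as shares, 0 to 1, of the picture: columns of its width, rows of its height: a listed point, or the origin of a listed thing).
The state is a dict: "time_s": time; "q": joint angles; "qvel": joint speeds; "joint_efforts": joint torques, N m; "position": TCP position; "tool_rot": TCP orientation; "ft_force": force on the tool from outside, world axes, zero at the start; "wrist_torque": the same for the moment, N m; "grip_width": finger opening in m; "gripper_force": force on a finger pad.
Only numpy, scipy, OpenCV 4.12 (cv2) and the standard library are available. Lean on these libraries where they do the work, as an engineer would, in place of code of your own. Each camera call takes 0.05 s, during which the arm holds its last target. There are 200 camera calls.

## Task

Set up the cupping flight around the scale, light to dark: stand the green (medium) tin straight behind the scale, 5 cm clear of its back edge, with the yellow (light) tin on its left and the red (dark) tin on its right, 12 cm centre to centre, all three in one row parallel to the scale's back. Set the white tasting cup gently upright on the middle of the scale's pan, and lay the cupping spoon on the bench to the right of the scale, parallel to it and about 4 cm from its side, bowl up and level with the scale's back end, handle towards its display end. Left and right are as seen from the display end; knock nothing over, leave the blue tin and the amber rinse glass where they are, and let go of everything.

Things in the scene. Friction and masses are not known exactly. Their poses are not given: they have to be found in the camera images.
- scale: Bench scale, black with a square steel pan, fixed. Origin: on the bench under the pan's centre; x points to its back (away from the display, which faces the robot), y to its left, z up. Housing: x -85 (display end) to +60 mm (back edge), y -60 to +60 mm. Pan: 114 mm square, centred on the origin, top at z = 30 mm. The row of tins belongs at x = +139 mm; the spoon's bowl near x = +50, y = -105 mm.
- tin_light: Closed round aluminium sample tin with a yellow lid and a light brown label band: the light roast, goes left in the row. 58 mm in diameter, 80 mm tall, about 160 g, loose. Origin: centre of its underside; z is its upright axis; it is round, so its yaw means nothing.
- tin_medium: Closed round aluminium sample tin with a green lid and a mid-brown label band: the medium roast, goes in the middle of the row. 58 mm in diameter, 80 mm tall, about 160 g, loose. Origin: centre of its underside; z is its upright axis; it is round, so its yaw means nothing.
- tin_dark: Closed round aluminium sample tin with a red lid and a nearly black label band: the dark roast, goes right in the row. 58 mm in diameter, 80 mm tall, about 160 g, loose. Origin: centre of its underside; z is its upright axis; it is round, so its yaw means nothing.
- tin_decaf: Closed round aluminium sample tin with a blue lid and a brown label band: a decaf that is not wanted in this flight; leave it alone. 58 mm in diameter, 80 mm tall, about 160 g, loose. Origin: centre of its underside; z is its upright axis; it is round, so its yaw means nothing.
- cup: White porcelain tasting cup without handle, open at the top. 62 mm in diameter from 30 mm up to the rim (narrower at the foot), 70 mm tall, wall 4 mm, about 150 g, loose. Origin: centre of its underside; z is its upright axis; round, yaw means nothing.
- spoon: Steel cupping spoon lying bowl up, 160 mm long, 60 g, loose. Origin: on the bench under the centre of the round bowl (40 mm wide, 8.5 mm high); z up; x points from handle to bowl. The round handle, 9 mm thick, runs from the bowl to x = -140 mm; from x = -45 to -95 mm it arches level, its axis 12 mm above the bench: grip it there, about x = -60 mm.
- tumbler: Amber glass rinse tumbler, open at the top, 62 mm across the rim, 54 mm across the foot, 85 mm tall. Leave it alone. Origin: centre of its underside, z up.

How it is judged:
By the outcome, as a careful person would: the job done as asked, in the order asked, and still so for the second after the job is handed in, with the robot touching nothing.
It also fails if it takes over 120 s, if anything falls off the work surface, if the arm or the gripper's body presses on something with over 40 N, if the wrist force passes 120 N, or if a joint passes its speed limit or range.

## Working session

There is one attempt and no reset: what is moved stays moved. The work goes in short steps, Python scripts to look and compute and a tool call to move; the robot and the scene stay as the last step left them, time stands still between calls to the robot, and variables do not carry over. Pictures are saved under pics/ and viewed, at most 14 in all, crops included, and the job is handed in when it is done.

Besides the shell and the picture viewer there is one more tool, called after "Emit:" as a command line: name --argument value ..., lists and objects as JSON in quotes. move_arm: Moves the arm, as the interface text tells. Its arguments: {"type":"object","properties":{"jaw":{"type":"array","items":{"type":"number"}},"dp":{"type":"array","items":{"type":"array","items":{"type":"number"}}},"turn":{"type":"array","items":{"type":"array","items":{"type":"number"}}},"force":{"type":"number"}},"required":["jaw","dp","turn"]}

```bash
ls; mkdir -p pics; cat > h.py <<'E'
import numpy as np, cv2
from rig import observe, cams, ticket
def snap(n,f):
    s=observe(); im,d=cams.get_image(n); cv2.imwrite('pics/'+f,im[...,::-1]); return s,im,d
def world(n,d,mask=None,s=None):
    c=cams.calibration(n); f=240/np.tan(np.radians(c['vertical_fov'])/2)
    v,u=np.nonzero((d>0) if mask is None else mask&(d>0)); z=d[v,u]
    P=np.stack([(u-c['cx'])/f*z,-(v-c['cy'])/f*z,-z,np.ones_like(z)])
    if 'view' in c: M=np.linalg.inv(c['view'])
    else:
        T=np.eye(4);T[:3,:3]=s['tool_rot'];T[:3,3]=s['position'];M=T@c['tool_from_camera']
    return (M@P)[:3].T,u,v
E
python3 - <<'E'
from h import *
for n in ['scene','side']:
    s,im,d=snap(n,n+'0.png'); c=cams.calibration(n); print(n,{k:c[k] for k in c if k!='view'}, np.linalg.inv(c['view'])[:3].round(3).tolist())
    for q in ['scale','tin_light','tin_medium','tin_dark','tin_decaf','cup','spoon','tumbler']:
        for r in cams.outline_of(n,q)[:1]:
            P,u,v=world(n,d,r['mask'])
            if len(P): print(q,round(r['p'],2),np.array(r['box']).round(3),len(P),np.median(P,0).round(3),np.percentile(P,2,axis=0).round(3),np.percentile(P,98,axis=0).round(3))
print(observe()['tool_rot'], cams.calibration('wrist'))
E
```

```text
pics
scene {'vertical_fov': 55.405992710101486, 'cx': 320.9439282819849, 'cy': 242.66596959520953} [[0.591, -0.437, 0.678, 1.145], [0.806, 0.336, -0.486, -0.462], [-0.016, 0.834, 0.551, 0.534]]
scale 0.97 [0.482 0.497 0.135 0.104] 2796 [ 0.493 -0.026  0.029] [ 0.406 -0.082  0.006] [0.551 0.047 0.032]
tin_light 0.85 [0.646 0.376 0.038 0.073] 889 [0.469 0.293 0.052] [0.43  0.28  0.001] [0.484 0.337 0.081]
tin_medium 0.78 [0.173 0.704 0.089 0.134] 2403 [ 0.581 -0.43   0.063] [ 0.54  -0.455  0.004] [ 0.589 -0.403  0.081]
tin_dark 0.57 [0.314 0.661 0.071 0.13 ] 2101 [ 0.612 -0.309  0.062] [ 0.569 -0.332  0.001] [ 0.622 -0.278  0.081]
tin_decaf 0.82 [0.586 0.396 0.042 0.083] 856 [0.452 0.197 0.052] [0.415 0.184 0.004] [0.464 0.228 0.081]
cup 0.73 [0.174 0.705 0.084 0.126] 2470 [ 0.58  -0.43   0.062] [ 0.538 -0.456  0.003] [ 0.589 -0.403  0.081]
spoon 0.77 [0.256 0.597 0.059 0.085] 401 [ 0.456 -0.315  0.01 ] [ 0.361 -0.328 -0.001] [ 0.51  -0.303  0.018]
tumbler 0.74 [0.711 0.417 0.052 0.104] 1144 [0.596 0.287 0.058] [0.557 0.274 0.002] [0.614 0.333 0.085]
side {'vertical_fov': 42.6849292382
[... 915 characters left out ...]
 0.92 [0.449 0.327 0.039 0.093] 983 [0.581 0.289 0.058] [0.555 0.276 0.001] [0.637 0.363 0.086]
[[ 1.93401935e-05  9.99999999e-01  2.74480148e-05]
 [ 1.00000000e+00 -1.93398598e-05 -1.21591164e-05]
 [-1.21585855e-05  2.74482500e-05 -1.00000000e+00]] {'vertical_fov': 61.139281355415505, 'cx': 318.04081944488127, 'cy': 244.01424218557946, 'tool_from_camera': array([[ 3.83309351e-04,  9.60437989e-01,  2.78493667e-01,
         7.27867055e-02],
       [ 9.99999779e-01, -5.19518460e-04,  4.15291308e-04,
        -1.21094084e-03],
       [ 5.43544150e-04,  2.78493446e-01, -9.60437976e-01,
        -1.41579311e-01],
       [ 0.00000000e+00,  0.00000000e+00,  0.00000000e+00,
         1.00000000e+00]])}
```

View pics/scene0.png

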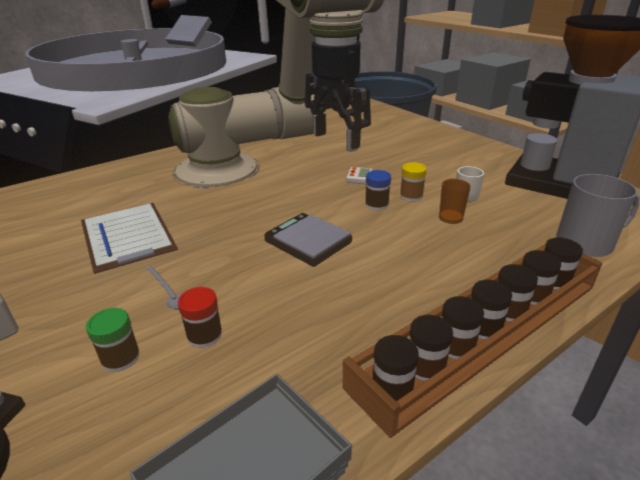

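View pics/side0.png

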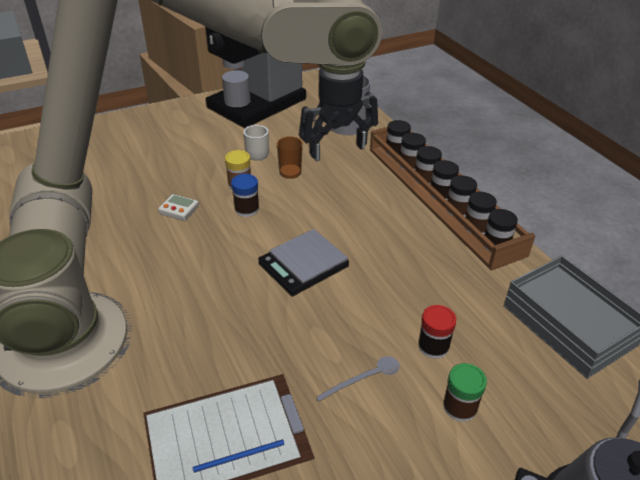

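The scene view shows the scale at (308,238), green tin (113,338), red (201,316), blue (377,189), yellow (413,182), tumbler (454,200), cup (469,183) and spoon (165,290). In the side view they sit at (303,262), (465,390), (437,330), (245,194), (238,167), (290,157), (257,142) and (360,378). The "cup" the network found in the scene view is really the green tin, so I'll use the side view for the cup. Next I'll fit exact poses.

```bash
cat > fit.py <<'E'
from h import *
from scipy.optimize import least_squares
def circ(P,r):
    # robust fixed-radius disc fit: top-face points -> hull circle
    h=cv2.convexHull(P[:,:2].astype(np.float32))[:,0]
    f=lambda c: np.hypot(*(h-c).T)-r
    return least_squares(f,h.mean(0),loss='soft_l1',f_scale=.001)
def fitall(names,camsl=('scene','side')):
    for n in camsl:
        s,im,d=snap(n,n+'_f.png'); s=observe()
        for q,r,ht in names:
            o=cams.outline_of(n,q)
            for x in o[:2]:
                m=cv2.erode(x['mask'].astype(np.uint8),np.ones((2,2)))>0
                P,u,v=world(n,d,m,s); top=P[abs(P[:,2]-ht)<.003]
                if len(top)<20: continue
                k=circ(top,r); print(n,q,round(x['p'],2),len(top),k.x.round(4),'rms',round(float(np.sqrt(np.mean(k.fun**2))),4),'z',np.median(top[:,2]).round(4))
TINS=[('tin_light',.029,.08),('tin_medium',.029,.08),('tin_dark',.029,.08),('tin_decaf',.029,.08),('cup',.031,.07),('tumbler',.031,.085)]
def scale():
    for n in ('scene','side'):
        s,im,d=snap(n,n+'_f.png')
        m=cams.outline_of(n,'scale')[0]['mask']
        P,u,v=world(n,d,m)
        pan=P[abs(P[:,2]-.030)<.003]
        print(n,'pan',cv2.minAreaRect(pan[:,:2].astype(np.float32)*1000), 'all',cv2.minAreaRect(P[P[:,2]>.012][:,:2].astype(np.float32)*1000))
def spoon():
    for n in ('scene','side'):
        s,im,d=snap(n,n+'_f.png')
        P,u,v=world(n,d,cams.outline_of(n,'spoon')[0]['mask']); P=P[(P[:,2]>.003)&(P[:,2]<.03)]
        c=P[:,:2].mean(0); ax=np.linalg.svd(P[:,:2]-c,full_matrices=False)[2][0]; ax*=np.sign(ax[0]); t=(P[:,:2]-c)@ax
        w=(P[:,:2]-c)@[-ax[1],ax[0]]
        hd=t<t.max()-.05; k=np.polyfit(t[hd],w[hd],1); a=np.arctan2(ax[1],ax[0])+np.arctan(k[0]); 
        print(n,'yaw',np.degrees(a).round(2),'tip',(c+ax*t.max()).round(4),'tail',(c+ax*t.min()).round(4),'handle at tmax-.08',(c+ax*(t.max()-.08)+np.polyval(k,t.max()-.08)*np.array([-ax[1],ax[0]])).round(4), 'len',np.ptp(t).round(3))
if __name__=='__main__':
    scale(); spoon(); fitall(TINS)
    n='side'; im,d=cams.get_image(n); P,u,v=world(n,d)
    k=(P[:,2]>.02)&(P[:,0]>.5)&(P[:,0]<.8)&(abs(P[:,1])<.25)&(P[:,2]<.1)
    print('obst',P[k].min(0),P[k].max(0),P[k][:,0].min())
    for y in np.arange(-.25,.25,.05):
        j=k&(abs(P[:,1]-y)<.025)&(P[:,0]>.56)
        if j.any(): print(y,P[j][:,0].min(),P[j][:,2].max())
E
python3 fit.py
```

```text
scene pan ((475.4187927246094, -14.683601379394531), (135.4165802001953, 114.96246337890625), 10.548585891723633) all ((473.7019348144531, -16.574676513671875), (145.77764892578125, 119.90531921386719), 11.443999290466309)
side pan ((471.1397399902344, -12.221321105957031), (140.74171447753906, 118.33805084228516), 10.845623970031738) all ((470.49920654296875, -14.528297424316406), (147.02850341796875, 121.267578125), 12.294641494750977)
scene yaw 2.81 tip [ 0.5135 -0.3156] tail [ 0.3562 -0.3143] handle at tmax-.08 [ 0.4335 -0.3137] len 0.157
side yaw 2.12 tip [ 0.5149 -0.3047] tail [ 0.3555 -0.316 ] handle at tmax-.08 [ 0.4352 -0.3116] len 0.16
scene tin_light 0.74 178 [0.4568 0.3075] rms 0.0022 z 0.0789
scene tin_medium 0.91 807 [ 0.5622 -0.4289] rms 0.0018 z 0.079
scene tin_dark 0.8 716 [ 0.5948 -0.3041] rms 0.0014 z 0.0791
scene tin_decaf 0.61 191 [0.4391 0.2108] rms 0.0024 z 0.079
scene cup 0.97 73 [0.5421 0.41  ] rms 0.0016 z 0.0687
scene tumbler 0.82 80 [0.5854 0.3029] rms 0.0016 z 0.0842
side tin_light 0.76 252 [0.455  0.3043] rms 0.0229 z 0.0793
side tin_medium 0.92 758 [ 0.5598 -0.428 ] rms 0.0016 z 0.0791
side tin_dark 0.94 585 [ 0.5933 -0.3038] rms 0.0011 z 0.0793
side tin_decaf 0.7 264 [0.4355 0.2086] rms 0.0023 z 0.0796
side cup 0.74 76 [0.5405 0.4121] rms 0.0017 z 0.0693
side tumbler 0.84 67 [0.5836 0.3044] rms 0.0018 z 0.0843
obst [ 0.50000012 -0.06851653  0.02000766] [0.55305535 0.05767936 0.03469218] 0.5000001209935715
```

```bash
cat > wr.py <<'E'
from h import *
from fit import circ
def wscale(f='w0.png'):
    s,im,d=snap('wrist',f); P,u,v=world('wrist',d,None,s)
    k=(P[:,0]>.35)&(P[:,0]<.6)&(P[:,1]>-.15)&(P[:,1]<.12)
    for lo,hi in ((.027,.04),(.012,.04)):
        j=k&(P[:,2]>lo)&(P[:,2]<hi); print(lo,j.sum(),cv2.minAreaRect(P[j][:,:2].astype(np.float32)*1000),np.median(P[j][:,2]), v[j].min(),v[j].max(),u[j].min(),u[j].max())
if __name__=='__main__': wscale()
E
python3 wr.py
```

```text
0.027 16535 ((474.2519226074219, -10.322944641113281), (131.9740447998047, 113.9853744506836), 11.520078659057617) 0.029058568180020505 145 294 146 319
0.012 21236 ((471.34539794921875, -10.825408935546875), (143.91192626953125, 119.88378143310547), 11.558935165405273) 0.028790982633958684 141 298 134 322
```

View pics/w0.png

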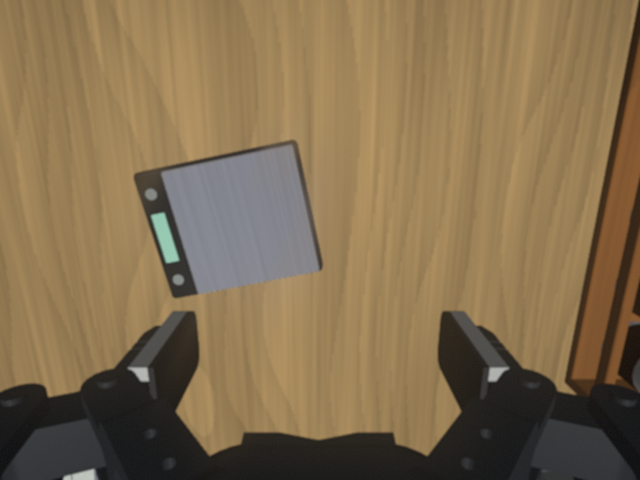

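The wrist view shows the scale with its display end at left (columns 135–190) and its back edge from (295,141) to (322,270). Its yaw is about 11.55° and its origin is about (0.484,-0.011). I'll start with the green tin.

Emit:
move_arm --jaw '[8.5,8.5,8.5,8.5,8.5,8.5,8.5,8.5,8.5,8.5,8.5,8.5]' --dp '[[-3.6,0.1,0.5],[-3.6,0.1,0.8],[-3.6,0.1,0.8],[-3.6,0.1,0.8],[-3.6,0.1,0.8],[-3.6,0.1,0.8],[-3.6,0.1,0.8],[-3.6,0.1,0.8],[-3.6,0.1,0.8],[-3.6,0.1,0.8],[-3.6,0.1,0.8],[-3.25,0,0.8]]' --turn '[[0,0,0],[0,0,0],[0,0,0],[0,0,0],[0,0,0],[0,0,0],[0,0,0],[0,0,0],[0,0,0],[0,0,0],[0,0,0],[0,0,0]]' --force 30

```text
time_s: 3.1
position: [0.5607, -0.4307, 0.1377]
tool_rot: [[0.001, 1.0, -0.0], [1.0, -0.001, -0.0], [-0.0, -0.0, -1.0]]
ft_force: [0.9, 0.6, 0.2]
grip_width: 0.0849
gripper_force: 0.0
```

Emit:
move_arm --jaw '[8.5,8.5,8.5,8.5,8.5,8.5,5.4,5.4,5.4,5.4,5.4,5.4]' --dp '[[0.2,0,2],[0,0,2.5],[0,0,2.5],[0,0,2],[0,0,1.2],[0,0,0],[0,0,0],[0,0,0],[0,0,0],[0,0,0],[0,0,0],[0,0,0]]' --turn '[[0,0,0],[0,0,0],[0,0,0],[0,0,0],[0,0,0],[0,0,0],[0,0,0],[0,0,0],[0,0,0],[0,0,0],[0,0,0],[0,0,0]]'

```text
time_s: 4.1
position: [0.5616, -0.4271, 0.0383]
tool_rot: [[-0.0, 1.0, 0.002], [1.0, 0.0, -0.003], [-0.003, 0.002, -1.0]]
ft_force: [0.4, 0.2, 5.7]
grip_width: 0.0575
gripper_force: 32.5
```

Emit:
move_arm --jaw '[5.4,5.4,5.4,5.4,5.4,5.4,5.4,5.4,5.4,5.4,5.4,5.4]' --dp '[[0,0,-1.5],[0,0,-3],[0,0,-3.5],[0,0,-3],[1.5,0.2,-1],[3,0.5,0],[4,0.6,0],[4,0.6,0],[4,0.6,0],[4,0.6,0],[4,0.6,0],[4,0.5,0]]' --turn '[[0,0,0],[0,0,0],[0,0,0],[0,0,0],[0,0,0],[0,0,0],[0,0,0],[0,0,0],[0,0,0],[0,0,0],[0,0,0],[0,0,0]]'

```text
time_s: 5.1
position: [0.6026, -0.1388, 0.156]
tool_rot: [[-0.0, 1.0, -0.001], [1.0, 0.0, 0.0], [0.0, -0.001, -1.0]]
ft_force: [0.3, 0.2, -2.1]
grip_width: 0.0574
gripper_force: 32.5
```

Emit:
move_arm --jaw '[5.4,5.4,5.4,5.4,5.4,5.4,5.4]' --dp '[[4,0.5,0],[4,0.5,0],[3.5,0.4,0],[2.5,0.4,0],[1.4,0.4,0],[0.5,0,0],[0,0,0]]' --turn '[[0,0,0],[0,0,0],[0,0,0],[0,0,0],[0,0,0],[0,0,0],[0,0,0]]'

```text
time_s: 5.68
position: [0.6248, 0.018, 0.156]
tool_rot: [[-0.001, 1.0, -0.001], [1.0, 0.001, -0.0], [-0.0, -0.001, -1.0]]
ft_force: [1.1, -0.1, -1.2]
grip_width: 0.0576
gripper_force: 32.5
```

```bash
python3 - <<'E'
from fit import *
o=observe();print(o['position'])
fitall([('tin_medium',.029,.08+o['position'][2]-.0383)])
s,im,d=snap('wrist','w1.png'); P,u,v=world('wrist',d,None,s)
for m in cams.outline_of('wrist','tin_medium')[:2]:
    Q,_,_=world('wrist',d,m['mask'],s); print(m['p'],len(Q),Q.min(0),Q.max(0)) if len(Q) else None
k=(P[:,0]>.35)&(P[:,0]<.6)&(P[:,1]>-.15)&(P[:,1]<.12)&(P[:,2]>.012)&(P[:,2]<.04); print(cv2.minAreaRect(P[k][:,:2].astype(np.float32)*1000))
E
```

```text
[0.62479001 0.01803721 0.15599695]
scene tin_medium 0.66 275 [0.6296 0.0154] rms 0.0046 z 0.1965
side tin_medium 0.59 275 [0.623 0.014] rms 0.0053 z 0.1971
0.82 31746 [ 0.54329102 -0.15963306 -0.00234016] [0.70379264 0.04732006 0.22989984]
((471.52740478515625, -10.37982177734375), (144.47239685058594, 119.0157699584961), 11.517468452453613)
```

View pics/w1.png

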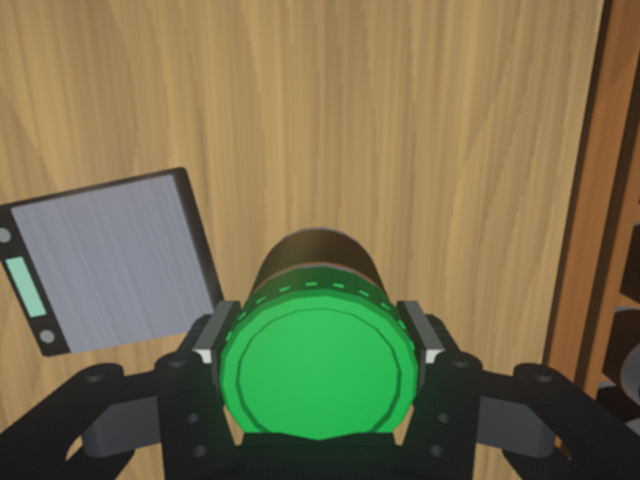

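The wrist view shows the green lid centred at (318,372) between the pads, with the scale's back edge at (183,170)–(220,300). I'll lower it, with -5 mm in x.

Emit:
move_arm --jaw '[5.4,5.4,5.4,5.4,5.4,5.4,5.4,5.4,5.4,7.5,8.5,8.5]' --dp '[[0,-0.25,1],[0,-0.25,2.5],[0,0,3],[0,0,2.5],[0,0,1.5],[0,0,0.8],[0,0,0.4],[0,0,0.1],[0,0,0],[0,0,0],[0,0,0],[0,0,0]]' --turn '[[0,0,0],[0,0,0],[0,0,0],[0,0,0],[0,0,0],[0,0,0],[0,0,0],[0,0,0],[0,0,0],[0,0,0],[0,0,0],[0,0,0]]'

```text
time_s: 6.98
position: [0.6204, 0.0175, 0.0391]
tool_rot: [[-0.0, 1.0, 0.001], [1.0, 0.0, -0.0], [-0.0, 0.001, -1.0]]
ft_force: [0.0, -0.1, -0.2]
grip_width: 0.0847
gripper_force: 0.0
```

Emit:
move_arm --jaw '[8.5,8.5,8.5,8.5,8.5,8.5,8.5,8.5,8.5,8.5,8.5,8.5]' --dp '[[0,0,0],[0,0,0],[0,0,-1],[0,0,-2.5],[0,0,-3.5],[0,0,-3.5],[3.5,-2,-1],[4,-2.5,0],[4,-2.5,0],[4,-2.5,0],[4,-2.5,0],[4,-2,0]]' --turn '[[0,0,0],[0,0,0],[0,0,0],[0,0,0],[0,0,0],[0,0,0],[0,0,0],[0,0,0],[0,0,0],[0,0,0],[0,0,0],[0,0,0]]'

```text
time_s: 7.98
position: [0.4914, 0.2323, 0.1544]
tool_rot: [[0.0, 1.0, 0.001], [1.0, -0.0, 0.0], [0.0, 0.001, -1.0]]
ft_force: [0.8, 0.3, 0.1]
grip_width: 0.0851
gripper_force: 0.0
```

```bash
python3 - <<'E'
from fit import *
o=observe();print(o['position'],o['time_s'])
fitall([('tin_medium',.029,.08),('tin_decaf',.029,.08),('tin_light',.029,.08)]); scale()
E
```

```text
[0.49140676 0.23234737 0.15435293] 7.9833
scene tin_medium 0.92 394 [0.6232 0.0142] rms 0.0022 z 0.0788
scene tin_decaf 0.55 183 [0.4371 0.2092] rms 0.003 z 0.0788
scene tin_light 0.59 199 [0.456  0.3067] rms 0.0027 z 0.079
side tin_medium 0.65 307 [0.6194 0.0156] rms 0.0024 z 0.0793
side tin_decaf 0.82 262 [0.4343 0.2118] rms 0.0028 z 0.0795
side tin_light 0.82 244 [0.4539 0.3042] rms 0.0188 z 0.0794
scene pan ((475.43499755859375, -14.861045837402344), (135.95242309570312, 116.80938720703125), 11.291437149047852) all ((502.5065002441406, -10.481643676757812), (205.32351684570312, 119.74575805664062), 11.994498252868652)
side pan ((471.62030029296875, -12.364883422851562), (139.65834045410156, 117.19650268554688), 10.959064483642578) all ((470.3135070800781, -13.173164367675781), (145.0653533935547, 124.07649230957031), 11.269125938415527)
```

Emit:
move_arm --jaw '[8.5,8.5,8.5,8.5,8.5,8.5,8.5,8.5,8.5,8.5,8.5]' --dp '[[3,-1.5,0],[3,-1.5,0],[1.4,-0.5,0],[0,0,2.5],[0,0,3],[0,0,3],[0,0,2],[0,0,1.1],[0,0,0],[0,0,0],[0,0,0]]' --turn '[[0,0,0],[0,0,0],[0,0,0],[0,0,0],[0,0,0],[0,0,0],[0,0,0],[0,0,0],[0,0,0],[0,0,0],[0,0,0]]'

```text
time_s: 9.5
position: [0.4587, 0.3052, 0.0382]
tool_rot: [[0.0, 1.0, 0.001], [1.0, -0.0, 0.001], [0.001, 0.001, -1.0]]
ft_force: [0.4, 0.9, 0.0]
grip_width: 0.085
gripper_force: 0.0
```

Emit:
move_arm --jaw '[5.4,5.4,5.4,5.4,5.4,5.4]' --dp '[[0,0,0],[0,0,0],[0,0,0],[0,0,0],[0,0,0],[0,0,0]]' --turn '[[0,0,0],[0,0,0],[0,0,0],[0,0,0],[0,0,0],[0,0,0]]'

```text
time_s: 10.0
position: [0.4582, 0.3052, 0.0383]
tool_rot: [[-0.0, 1.0, 0.001], [1.0, 0.0, 0.0], [0.0, 0.001, -1.0]]
ft_force: [-0.8, -0.5, 5.7]
grip_width: 0.0573
gripper_force: 31.5
```

Emit:
move_arm --jaw '[5.4,5.4,5.4,5.4,5.4,5.4,5.4,5.4,5.4,5.4,5.4,5.4]' --dp '[[0,0,-1.5],[0,0,-3],[0,0,-3.5],[0,0,-3],[-1.2,1,-1],[-3,2.4,0],[-3,2.4,0],[-3,2.4,0],[-3,2.4,0],[-2.5,2,0],[-1.5,1.2,0],[0,0,0]]' --turn '[[0,0,0],[0,0,0],[0,0,0],[0,0,0],[0,0,0],[0,0,0],[0,0,0],[0,0,0],[0,0,0],[0,0,0],[0,0,0],[0,0,0]]'

```text
time_s: 11.0
position: [0.5981, 0.1297, 0.157]
tool_rot: [[0.004, 1.0, 0.001], [1.0, -0.004, -0.001], [-0.001, 0.001, -1.0]]
ft_force: [-0.8, 0.5, -1.5]
grip_width: 0.0574
gripper_force: 32.7
```

```bash
python3 - <<'E'
from fit import *
o=observe();print(o['position'],o['time_s'])
fitall([('tin_light',.029,.08+o['position'][2]-.0383),('tin_medium',.029,.08)])
E
```

```text
[0.59808972 0.12966378 0.15700464] 11.0
scene tin_light 0.61 195 [0.6025 0.1335] rms 0.0068 z 0.1975
scene tin_medium 0.98 404 [0.6218 0.0135] rms 0.0022 z 0.079
side tin_light 0.81 222 [0.5939 0.1372] rms 0.0057 z 0.1981
side tin_medium 0.71 358 [0.6199 0.0162] rms 0.0011 z 0.0791
```

Emit:
move_arm --jaw '[5.4,5.4,5.4,5.4,5.4,5.4,5.4,5.4,5.4,7.5,8.5,8.5]' --dp '[[0.2,-0.2,1],[0,0,2.5],[0,0,3],[0,0,2.5],[0,0,1.5],[0,0,0.8],[0,0,0.4],[0,0,0.15],[0,0,0],[0,0,0],[0,0,0],[0,0,0]]' --turn '[[0,0,0],[0,0,0],[0,0,0],[0,0,0],[0,0,0],[0,0,0],[0,0,0],[0,0,0],[0,0,0],[0,0,0],[0,0,0],[0,0,0]]'

```text
time_s: 12.3
position: [0.5944, 0.1351, 0.0397]
tool_rot: [[0.0, 1.0, 0.002], [1.0, -0.0, 0.0], [0.0, 0.002, -1.0]]
ft_force: [0.1, -0.0, 0.8]
grip_width: 0.0854
gripper_force: 0.0
```

Emit:
move_arm --jaw '[8.5,8.5,8.5,8.5,8.5,8.5,8.5,8.5,8.5,8.5,8.5,8.5]' --dp '[[0,0,0],[0,0,0],[0,0,-1],[0,0,-2.5],[0,0,-3.5],[0,0,-3.5],[-4,0,-1],[-4,0,0],[-4,0,0],[-4,0,0],[-4,0,0],[-4,0,0]]' --turn '[[0,0,0],[0,0,0],[0,0,0],[0,0,0],[0,0,0],[0,0,0],[0,0,0],[0,0,0],[0,0,0],[0,0,0],[0,0,0],[0,0,0]]'

```text
time_s: 13.3
position: [0.5937, -0.1068, 0.1549]
tool_rot: [[-0.0, 1.0, 0.001], [1.0, 0.0, -0.0], [-0.0, 0.001, -1.0]]
ft_force: [1.2, -0.6, 0.7]
grip_width: 0.0851
gripper_force: 0.0
```

```bash
python3 - <<'E'
from fit import *
o=observe();print(o['position'],o['time_s'])
fitall([('tin_light',.029,.08),('tin_medium',.029,.08),('tin_dark',.029,.08)])
s,im,d=snap('wrist','w2.png')
for q in ('tin_light','tin_medium'):
    P,u,v=world('wrist',d,cams.outline_of('wrist',q)[0]['mask'],s); P=P[abs(P[:,2]-.08)<.004]
    if len(P)>20: k=circ(P,.029); print('wrist',q,k.x,np.abs(k.fun).mean(),len(P))
E
```

```text
[ 0.5937128  -0.10680322  0.15488936] 13.3
scene tin_light 0.96 334 [0.5961 0.138 ] rms 0.001 z 0.0792
scene tin_dark 0.64 666 [ 0.5957 -0.3057] rms 0.002 z 0.079
side tin_light 0.71 281 [0.594  0.1405] rms 0.0019 z 0.0795
side tin_medium 0.92 119 [0.6189 0.0123] rms 0.0022 z 0.0795
side tin_dark 0.89 601 [ 0.5921 -0.3028] rms 0.0011 z 0.0793Traceback (most recent call last):
  File "<stdin>", line 6, in <module>
IndexError: list index out of range
```

Emit:
move_arm --jaw '[8.5,8.5,8.5,8.5,8.5,8.5,8.5,8.5,8.5,8.5,8.5,8.5]' --dp '[[4,0,0],[4.1,0,0],[4.1,0,0],[4.1,0,0],[4,0,0],[3,0,0],[1,0,0.5],[0,0,3],[0,0,3.5],[0,0,3],[0,0,1.5],[0,0,0]]' --turn '[[0,0,0],[0,0,0],[0,0,0],[0,0,0],[0,0,0],[0,0,0],[0,0,0],[0,0,0],[0,0,0],[0,0,0],[0,0,0],[0,0,0]]'

```text
time_s: 14.8
position: [0.592, 0.1379, 0.0351]
tool_rot: [[-0.0, 1.0, -0.007], [1.0, 0.0, -0.0], [-0.0, -0.007, -1.0]]
ft_force: [0.0, -0.4, 0.1]
grip_width: 0.085
gripper_force: 0.0
```

Emit:
move_arm --jaw '[8.5,5.4,5.4,5.4,5.4,5.4,5.4]' --dp '[[0,0,0],[0,0,0],[0,0,0],[0,0,0],[0,0,0],[0,0,0],[0,0,0]]' --turn '[[0,0,0],[0,0,0],[0,0,0],[0,0,0],[0,0,0],[0,0,0],[0,0,0]]'

```text
time_s: 15.38
position: [0.5947, 0.1381, 0.0405]
tool_rot: [[-0.0, 1.0, 0.003], [1.0, 0.0, 0.0], [0.0, 0.003, -1.0]]
ft_force: [-1.3, -0.8, 7.0]
grip_width: 0.0571
gripper_force: 31.7
```

Emit:
move_arm --jaw '[5.4,5.4,5.4,5.4,5.4,5.4,5.4,5.4,5.4]' --dp '[[0,0,-1],[-0.37,0.09,-0.5],[-0.3,0.1,0],[0,0,0],[0,0,0.6],[0,0,0.6],[0,0,0.3],[0,0,0],[0,0,0]]' --turn '[[0,0,0],[0,0,0],[0,0,0],[0,0,0],[0,0,0],[0,0,0],[0,0,0],[0,0,0],[0,0,0]]'

```text
time_s: 16.13
position: [0.5956, 0.1313, 0.04]
tool_rot: [[-0.0, 1.0, -0.0], [1.0, 0.0, -0.0], [-0.0, -0.0, -1.0]]
ft_force: [-6.8, -1.7, 17.0]
grip_width: 0.0575
gripper_force: 34.4
```

Emit:
move_arm --jaw '[7,8.5,8.5,8.5,8.5,8.5,8.5,8.5,8.5,8.5,8.5,8.5]' --dp '[[0,0,0],[0,0,0],[0,0,0],[0,0,0],[0,0,-2],[0,0,-3.5],[0,0,-3.5],[-3,0,-2.5],[-4.1,0,0],[-4.1,0,0],[-4.1,0,0],[-4.1,0,0]]' --turn '[[0,0,0],[0,0,0],[0,0,0],[0,0,0],[0,0,0],[0,0,0],[0,0,0],[0,0,0],[0,0,0],[0,0,0],[0,0,0],[0,0,0]]'

```text
time_s: 17.13
position: [0.5956, -0.0643, 0.1537]
tool_rot: [[-0.001, 1.0, -0.0], [1.0, 0.001, 0.0], [0.0, -0.0, -1.0]]
ft_force: [1.5, -1.1, 0.3]
grip_width: 0.0848
gripper_force: 0.0
```

Emit:
move_arm --jaw '[8.5,8.5,8.5,8.5,8.5,8.5,8.5]' --dp '[[-4.1,0,0],[-4.1,0,0],[-4.1,0,0],[-4.1,0,0],[-4.1,0,0],[0,0,0],[0,0,0]]' --turn '[[0,0,0],[0,0,0],[0,0,0],[0,0,0],[0,0,0],[0,0,0],[0,0,0]]'

```text
time_s: 17.72
position: [0.5954, -0.2697, 0.1528]
tool_rot: [[0.003, 1.0, -0.001], [1.0, -0.003, 0.001], [0.001, -0.001, -1.0]]
ft_force: [0.7, 0.7, -0.5]
grip_width: 0.085
gripper_force: 0.0
```

```bash
python3 - <<'E'
from fit import *
o=observe();print(o['position'],o['time_s'])
fitall([('tin_light',.029,.08),('tin_medium',.029,.08),('tin_dark',.029,.08)])
E
```

```text
[ 0.59538848 -0.26969752  0.152799  ] 17.7167
scene tin_light 0.77 283 [0.5969 0.1319] rms 0.0025 z 0.079
scene tin_medium 0.89 406 [0.6236 0.014 ] rms 0.0015 z 0.0788
scene tin_dark 0.85 665 [ 0.5975 -0.3043] rms 0.002 z 0.0791
side tin_light 0.56 267 [0.5943 0.132 ] rms 0.0016 z 0.0794
side tin_medium 0.69 319 [0.619  0.0138] rms 0.0019 z 0.0795
side tin_dark 0.92 585 [ 0.5914 -0.3032] rms 0.0016 z 0.0792
```

Emit:
move_arm --jaw '[8.5,8.5,8.5,8.5,8.5,8.5,8.5,8.5,8.5]' --dp '[[-2,-0.1,0],[-1.4,0,0],[0,0,2],[0,0,3.5],[0,0,3.3],[0,0,2],[0,0,0.6],[0,0,0],[0,0,0]]' --turn '[[0,0,0],[0,0,0],[0,0,0],[0,0,0],[0,0,0],[0,0,0],[0,0,0],[0,0,0],[0,0,0]]'

```text
time_s: 18.87
position: [0.5955, -0.3021, 0.041]
tool_rot: [[0.0, 1.0, 0.001], [1.0, -0.0, -0.001], [-0.001, 0.001, -1.0]]
ft_force: [-0.1, 0.4, -0.4]
grip_width: 0.0853
gripper_force: 0.0
```

Emit:
move_arm --jaw '[5.4,5.4,5.4,5.4,5.4,5.4]' --dp '[[0,0,0],[0,0,0],[0,0,0],[0,0,0],[0,0,0],[0,0,0]]' --turn '[[0,0,0],[0,0,0],[0,0,0],[0,0,0],[0,0,0],[0,0,0]]'

```text
time_s: 19.37
position: [0.5954, -0.302, 0.0416]
tool_rot: [[-0.0, 1.0, 0.002], [1.0, 0.0, -0.002], [-0.002, 0.002, -1.0]]
ft_force: [-1.7, 0.2, 5.7]
grip_width: 0.0574
gripper_force: 31.8
```

Emit:
move_arm --jaw '[5.4,5.4,5.4,5.4,5.4,5.4,5.4,5.4,5.4,5.4,5.4,5.4]' --dp '[[0,0,-1.5],[0,0,-3],[0,0,-3.5],[0,0,-3],[2,0.5,-1],[3.5,0.9,0],[3.5,0.9,0],[3.5,0.9,0],[3.5,0.9,0],[2.5,0.6,0],[1.5,0.3,0],[0,0,0]]' --turn '[[0,0,0],[0,0,0],[0,0,0],[0,0,0],[0,0,0],[0,0,0],[0,0,0],[0,0,0],[0,0,0],[0,0,0],[0,0,0],[0,0,0]]'

```text
time_s: 20.37
position: [0.6453, -0.0986, 0.1602]
tool_rot: [[-0.003, 1.0, 0.0], [1.0, 0.003, 0.0], [0.0, 0.0, -1.0]]
ft_force: [-0.4, -1.2, -1.7]
grip_width: 0.0574
gripper_force: 32.8
```

Emit:
move_arm --jaw '[5.4,5.4,5.4,5.4,5.4,5.4,5.4,5.4]' --dp '[[0,0,1],[0,0,2.5],[0,0,3],[0,0,2.5],[0,0,1.5],[0,0,0.8],[0,0,0],[0,0,0]]' --turn '[[0,0,0],[0,0,0],[0,0,0],[0,0,0],[0,0,0],[0,0,0],[0,0,0],[0,0,0]]'

```text
time_s: 21.03
position: [0.645, -0.1027, 0.0471]
tool_rot: [[0.001, 1.0, 0.0], [1.0, -0.001, -0.0], [-0.0, 0.0, -1.0]]
ft_force: [1.8, -0.1, -1.1]
grip_width: 0.0576
gripper_force: 32.8
```

Emit:
move_arm --jaw '[5.4,5.4,5.4,5.4,7,8.5,8.5,8.5,8.5,8.5,8.5,8.5]' --dp '[[0,0,0.35],[0,0,0.2],[0,0,0],[0,0,0],[0,0,0],[0,0,0],[0,0,0],[0,0,0],[0,0,-2],[0,0,-3.5],[0,0,-3.5],[0,0,-2.5]]' --turn '[[0,0,0],[0,0,0],[0,0,0],[0,0,0],[0,0,0],[0,0,0],[0,0,0],[0,0,0],[0,0,0],[0,0,0],[0,0,0],[0,0,0]]'

```text
time_s: 22.03
position: [0.6454, -0.1018, 0.1596]
tool_rot: [[-0.0, 1.0, 0.003], [1.0, 0.0, -0.001], [-0.001, 0.003, -1.0]]
ft_force: [-0.3, 0.3, 0.3]
grip_width: 0.0847
gripper_force: 0.0
```

Emit:
move_arm --jaw '[8.5,8.5,8.5,8.5,8.5,8.5,8.5,8.5,8.5,8.5,8.5,8.5]' --dp '[[4,-1,0],[4,-1,0],[4,-1,0],[4,-1,0],[4,-1,0],[4,-1,0],[4,-1,0],[4,-1,0],[4,-1,0],[4,-0.5,0],[0,0,0],[0,0,0]]' --turn '[[0,0,0],[0,0,0],[0,0,0],[0,0,0],[0,0,0],[0,0,0],[0,0,0],[0,0,0],[0,0,0],[0,0,0],[0,0,0],[0,0,0]]'

```text
time_s: 23.03
position: [0.5492, 0.3002, 0.1562]
tool_rot: [[-0.004, 1.0, 0.0], [1.0, 0.004, -0.0], [-0.0, 0.0, -1.0]]
ft_force: [-0.0, -0.5, -0.1]
grip_width: 0.0852
gripper_force: 0.0
```

```bash
python3 - <<'E'
from fit import *
o=observe();print(o['position'],o['time_s'])
fitall([('tin_light',.029,.08),('tin_medium',.029,.08),('tin_dark',.029,.08),('cup',.031,.07)])
E
```

```text
[0.54919226 0.30024571 0.15624523] 23.0333
scene tin_light 0.97 293 [0.598  0.1326] rms 0.0027 z 0.0789
scene tin_medium 0.8 399 [0.6218 0.0132] rms 0.0018 z 0.079
scene tin_dark 0.81 546 [ 0.6468 -0.1053] rms 0.0016 z 0.0791
scene cup 0.69 71 [0.5427 0.409 ] rms 0.0021 z 0.0692
side tin_light 0.74 102 [0.5826 0.3041] rms 0.0029 z 0.0796
side tin_light 0.68 257 [0.5936 0.1299] rms 0.0022 z 0.0793
side tin_medium 0.89 318 [0.6201 0.014 ] rms 0.0021 z 0.0794
side tin_dark 0.8 377 [ 0.6429 -0.1032] rms 0.0017 z 0.0795
side cup 0.65 81 [0.5412 0.4114] rms 0.0019 z 0.0696
```

Emit:
move_arm --jaw '[8.5,8.5,8.5,8.5,8.5,8.5,8.5,8.5,8.5,8.5,8.5]' --dp '[[4,-0.2,0],[4,-0.2,0],[2.2,-0.2,0],[0.7,0,0],[0,0,0],[0,0,3],[0,0,3.5],[0,0,3],[0,0,2],[0,0,0.6],[0,0,0]]' --turn '[[0,0,0],[0,0,0],[0,0,0],[0,0,0],[0,0,0],[0,0,0],[0,0,0],[0,0,0],[0,0,0],[0,0,0],[0,0,0]]'

```text
time_s: 24.45
position: [0.5438, 0.4058, 0.0341]
tool_rot: [[0.001, 1.0, -0.003], [1.0, -0.001, -0.002], [-0.002, -0.003, -1.0]]
ft_force: [0.0, -0.6, 0.9]
grip_width: 0.085
gripper_force: 0.0
```

Emit:
move_arm --jaw '[8.5,5.8,5.8,5.8,5.8,5.8,5.8]' --dp '[[0,0,0],[0,0,0],[0,0,0],[0,0,0],[0,0,0],[0,0,0],[0,0,0]]' --turn '[[0,0,0],[0,0,0],[0,0,0],[0,0,0],[0,0,0],[0,0,0],[0,0,0]]' --force 25

```text
time_s: 25.03
position: [0.5445, 0.4076, 0.0373]
tool_rot: [[-0.0, 1.0, 0.002], [1.0, 0.0, 0.001], [0.001, 0.002, -1.0]]
ft_force: [-2.3, -1.4, 6.7]
grip_width: 0.0606
gripper_force: 26.6
```

Emit:
move_arm --jaw '[5.8,5.8,5.8,5.8,5.8,5.8,5.8,5.8,5.8,5.8,5.8,5.8]' --dp '[[0,0,-1.5],[0,0,-3],[0,0,-3.5],[0,0,-3],[-2,-0.3,-1],[-3,-0.4,0],[-4,-0.6,0],[-4,-0.6,0],[-4,-0.6,0],[-4,-0.6,0],[-4,-0.6,0],[-4,-0.6,0]]' --turn '[[0,0,0],[0,0,0],[0,0,0],[0,0,0],[0,0,0],[0,0,0],[0,0,0],[0,0,0],[0,0,0],[0,0,0],[0,0,0],[0,0,0]]'

```text
time_s: 26.03
position: [0.5003, 0.1157, 0.156]
tool_rot: [[-0.0, 1.0, 0.001], [1.0, 0.0, -0.0], [-0.0, 0.001, -1.0]]
ft_force: [0.8, -0.3, -1.2]
grip_width: 0.0603
gripper_force: 28.0
```

Emit:
move_arm --jaw '[5.8,5.8,5.8,5.8,5.8,5.8,5.8,5.8,5.8]' --dp '[[-4,-0.6,0],[-4,-0.5,0],[-3,-0.4,0],[-1.5,-0.2,0],[-0.8,0,0],[0,0,0],[0,0,3],[0,0,2],[0,0,0]]' --turn '[[0,0,0],[0,0,0],[0,0,0],[0,0,0],[0,0,0],[0,0,0],[0,0,0],[0,0,0],[0,0,0]]'

```text
time_s: 26.78
position: [0.4823, -0.0139, 0.1025]
tool_rot: [[-0.001, 1.0, -0.006], [1.0, 0.001, 0.002], [0.002, -0.006, -1.0]]
ft_force: [-0.4, 1.9, -2.4]
grip_width: 0.0602
gripper_force: 28.0
```

```bash
python3 - <<'E'
from fit import *
o=observe();print(o['position'],o['time_s'])
fitall([('cup',.031,.07+o['position'][2]-.0373)])
E
```

```text
[ 0.4822811  -0.01394781  0.10252407] 26.7833
scene cup 0.83 49 [ 0.4857 -0.0084] rms 0.0017 z 0.1345
side cup 0.59 118 [ 0.4832 -0.0086] rms 0.001 z 0.1356
```

View pics/side_f.png

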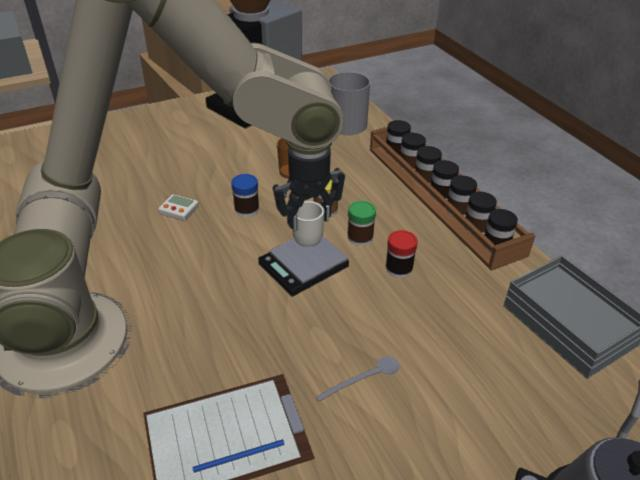

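The side view shows the cup upright at (308,222), over the pan centred near (308,255), with green and red standing behind at (361,222) and (401,253). I'll nudge it -3 mm in y and lower it gently.

Emit:
move_arm --jaw '[5.8,5.8,5.8,5.8,5.8,5.8]' --dp '[[-0.3,0,0.8],[0,0,0.9],[0,0,0.8],[0,0,0.5],[0,0,0],[0,0,0]]' --turn '[[0,0,0],[0,0,0],[0,0,0],[0,0,0],[0,0,0],[0,0,0]]'

```text
time_s: 27.48
position: [0.4838, -0.0186, 0.075]
tool_rot: [[0.0, 1.0, -0.001], [1.0, -0.0, 0.0], [0.0, -0.001, -1.0]]
ft_force: [-0.4, 0.4, -1.2]
grip_width: 0.0601
gripper_force: 28.1
```

```bash
python3 - <<'E'
from fit import *
o=observe();print(o['position'],o['time_s'])
fitall([('cup',.031,.07+o['position'][2]-.0373)])
E
```

```text
[ 0.48382099 -0.01859459  0.07499567] 27.4833
scene cup 0.63 63 [ 0.4873 -0.0137] rms 0.0015 z 0.1069
side cup 0.65 89 [ 0.4819 -0.013 ] rms 0.0022 z 0.1073
```

Emit:
move_arm --jaw '[5.8,5.8,5.8,5.8,5.8]' --dp '[[0,0,0.3],[0,0,0.2],[0,0,0.15],[0,0,0.1],[0,0,0]]' --turn '[[0,0,0],[0,0,0],[0,0,0],[0,0,0],[0,0,0]]'

```text
time_s: 28.1
position: [0.4838, -0.0186, 0.0676]
tool_rot: [[0.0, 1.0, -0.0], [1.0, -0.0, 0.0], [0.0, -0.0, -1.0]]
ft_force: [-0.7, 0.1, -1.1]
grip_width: 0.0601
gripper_force: 28.1
```

Emit:
move_arm --jaw '[5.8,5.8,5.8]' --dp '[[0,0,0.07],[0,0,0],[0,0,0]]' --turn '[[0,0,0],[0,0,0],[0,0,0]]'

```text
time_s: 28.35
position: [0.4839, -0.0186, 0.0673]
tool_rot: [[-0.0, 1.0, 0.0], [1.0, 0.0, -0.0], [-0.0, 0.0, -1.0]]
ft_force: [-0.7, -0.8, 1.4]
grip_width: 0.0602
gripper_force: 28.3
```

Emit:
move_arm --jaw '[7,8.5,8.5,8.5,8.5,8.5,8.5,8.5,8.5,8.5,8.5,8.5]' --dp '[[0,0,0],[0,0,0],[0,0,0],[0,0,0],[0,0,-1],[0,0,-2],[0,0,-3],[0,0,-4],[-3,-0.7,-2],[-4,-0.7,0],[-4,-0.7,0],[-4,-0.7,0]]' --turn '[[0,0,0],[0,0,0],[0,0,0],[0,0,0],[0,0,0],[0,0,0],[0,0,0],[0,0,0],[0,0,0],[0,0,0],[0,0,0],[0,0,0]]'

```text
time_s: 29.35
position: [0.4554, -0.17, 0.1877]
tool_rot: [[-0.001, 1.0, 0.001], [1.0, 0.001, -0.001], [-0.001, 0.001, -1.0]]
ft_force: [1.0, -1.3, -0.0]
grip_width: 0.0852
gripper_force: 0.0
```

Emit:
move_arm --jaw '[8.5,8.5,8.5,8.5,8.5,8.5,8.5,8.5,8.5,8.5,8.5,8.5]' --dp '[[0,0,0],[0,0,0],[0,0,0],[0,0,0],[0,0,0],[0,0,0],[0,0,0],[0,0,0],[0,0,0],[0,0,0],[0,0,0],[0,0,0]]' --turn '[[0,0,0.12],[0,0,0.12],[0,0,0.12],[0,0,0.12],[0,0,0.12],[0,0,0.12],[0,0,0.12],[0,0,0.12],[0,0,0.12],[0,0,0.12],[0,0,0.12],[0,0,0.12]]'

```text
time_s: 30.35
position: [0.4559, -0.1686, 0.1871]
tool_rot: [[0.992, 0.125, -0.0], [0.125, -0.992, 0.0], [-0.0, -0.0, -1.0]]
ft_force: [-0.1, -0.0, 0.0]
grip_width: 0.0849
gripper_force: 0.0
```

```bash
python3 - <<'E'
from fit import *
o=observe();print(o['position'],o['time_s'],o['q'],o['tool_rot'].round(3).tolist() if hasattr(o['tool_rot'],'round') else o['tool_rot'])
fitall([('cup',.031,.1)]);spoon()
s,im,d=snap('wrist','w3.png')
print([(r['p'],np.array(r['box']).round(3)) for r in cams.spot_in('wrist','spoon')])
E
```

```text
[ 0.45587575 -0.1685587   0.18706733] 30.35 [-3.42825529e+01  1.77457210e+01  8.85094009e+01  1.90036778e-03
  7.37512621e+01  4.85617640e+01] [[0.992, 0.125, -0.0], [0.125, -0.992, 0.0], [-0.0, -0.0, -1.0]]
scene cup 0.55 123 [ 0.486  -0.0154] rms 0.0014 z 0.0993
side cup 0.86 118 [ 0.4822 -0.014 ] rms 0.0015 z 0.0995Traceback (most recent call last):
  File "<stdin>", line 3, in <module>
  File "fit.py", line 29, in spoon
    P,u,v=world(n,d,cams.outline_of(n,'spoon')[0]['mask']); P=P[(P[:,2]>.003)&(P[:,2]<.03)]
                    ~~~~~~~~~~~~~~~~~~~~~~~~~~^^^
IndexError: list index out of range
```

Emit:
move_arm --jaw '[8.5,5,4,4,4,4,4,4]' --dp '[[0,0,0],[0,0,0],[-0.8,3.5,1],[-1,4,1.5],[-0.7,4,1.5],[-0.3,2.8,1],[0,0,0],[0,0,0]]' --turn '[[0,0,0.085],[0,0,0],[0,0,0],[0,0,0],[0,0,0],[0,0,0],[0,0,0],[0,0,0]]'

```text
time_s: 31.32
position: [0.4346, -0.3102, 0.1376]
tool_rot: [[0.999, 0.046, -0.001], [0.046, -0.999, 0.001], [-0.001, -0.001, -1.0]]
ft_force: [1.0, 0.7, 0.5]
grip_width: 0.0396
gripper_force: 0.0
```

```bash
cat > sp.py <<'E'
from fit import *
def wspoon(f):
    s,im,d=snap('wrist',f)
    print(s['position'],s['time_s'],'toolyaw',np.degrees(np.arctan2(s['tool_rot'][1][0],s['tool_rot'][0][0])))
    P,u,v=world('wrist',d,None,s)
    T=(P-s['position'])@np.array(s['tool_rot'])
    o=cams.outline_of('wrist','spoon')
    for r in o[:2]:
        P,u,v=world('wrist',d,r['mask'],s); k=(P[:,2]>.004)&(P[:,2]<.03); P=P[k]
        print(round(r['p'],2),len(P),P.min(0).round(4),P.max(0).round(4))
        for x in np.arange(P[:,0].min(),P[:,0].max(),.012):
            j=abs(P[:,0]-x)<.004
            if j.sum()>5: print(round(float(x),3),P[j][:,1].min().round(4),P[j][:,1].max().round(4),P[j][:,2].max().round(4))
E
python3 -c "from sp import *; wspoon('w3.png')"
```

```text
[ 0.43457917 -0.31015444  0.13761113] 31.3167 toolyaw 2.6611708018241873
0.57 3546 [ 0.3546 -0.3267  0.004 ] [ 0.5126 -0.2869  0.0171]
0.355 -0.3159 -0.3085 0.0089
0.367 -0.3164 -0.3079 0.0114
0.379 -0.3158 -0.3074 0.0133
0.391 -0.3151 -0.3069 0.0153
0.403 -0.3148 -0.3064 0.0162
0.415 -0.3146 -0.3059 0.0165
0.427 -0.3139 -0.3054 0.0167
0.439 -0.3133 -0.3048 0.0171
0.451 -0.3127 -0.3043 0.0165
0.463 -0.3121 -0.3037 0.0162
0.475 -0.3204 -0.2939 0.0138
0.487 -0.3262 -0.2876 0.0092
0.499 -0.3258 -0.2874 0.009
0.511 -0.3205 -0.293 0.0094
```

View pics/w3.png

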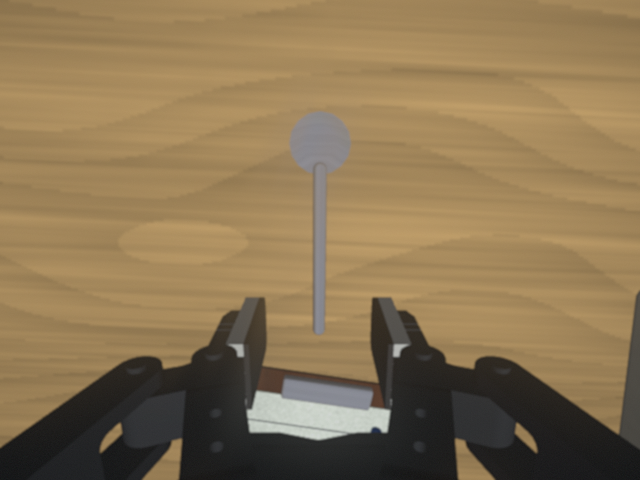

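Emit:
move_arm --jaw '[4,4,4,4,4,4,4,4,4]' --dp '[[-0.1,0,2.5],[0,0,3.5],[0,0,3],[0,0,2],[0,0,1],[0,0,0.3],[0,0,0],[0,0,0],[0,0,0]]' --turn '[[0,0,0],[0,0,0],[0,0,0],[0,0,0],[0,0,0],[0,0,0],[0,0,0],[0,0,0],[0,0,0]]'

```text
time_s: 32.17
position: [0.4347, -0.3096, 0.0169]
tool_rot: [[0.999, 0.046, 0.002], [0.046, -0.999, -0.002], [0.002, 0.002, -1.0]]
ft_force: [0.5, -0.1, -0.1]
grip_width: 0.0402
gripper_force: 0.0
```

Emit:
move_arm --jaw '[4,4,4,2,1,0.5,0.5,0.5,0.5,0.5]' --dp '[[0,0,0.6],[0,0,0.5],[0,0,0],[0,0,0],[0,0,0],[0,0,0],[0,0,0],[0,0,0],[0,0,0],[0,0,0]]' --turn '[[0,0,0],[0,0,0],[0,0,0],[0,0,0],[0,0,0],[0,0,0],[0,0,0],[0,0,0],[0,0,0],[0,0,0]]' --force 30

```text
time_s: 33.0
position: [0.4342, -0.3094, 0.0046]
tool_rot: [[0.999, 0.046, 0.0], [0.046, -0.999, -0.0], [0.0, 0.0, -1.0]]
ft_force: [0.6, -0.1, 1.2]
grip_width: 0.0073
gripper_force: 30.0
```

Emit:
move_arm --jaw '[0.5,0.5,0.5,0.5,0.5,0.5,0.5,0.5,0.5,0.5,0.5,0.5]' --dp '[[0,0,-1],[0,0,-2],[0,0,-2],[0,0,-1],[0,0,0],[1.6,-3,0],[2,-3.5,0],[2,-3.5,0],[2,-3.5,0],[1.6,-3,0],[0.7,-1.4,0],[0,0,0]]' --turn '[[0,0,0],[0,0,0],[0,0,-0.05],[0,0,-0.055],[0,0,-0.05],[0,0,0],[0,0,0],[0,0,0],[0,0,0],[0,0,0],[0,0,0],[0,0,0]]'

```text
time_s: 34.0
position: [0.4957, -0.1108, 0.065]
tool_rot: [[0.979, 0.203, -0.0], [0.203, -0.979, 0.001], [-0.0, -0.001, -1.0]]
ft_force: [-0.6, -0.3, -0.8]
grip_width: 0.0071
gripper_force: 30.0
```

Emit:
move_arm --jaw '[0.5,0.5]' --dp '[[0,0,0],[0,0,0]]' --turn '[[0,0,0],[0,0,0]]'

```text
time_s: 34.17
position: [0.4953, -0.1148, 0.0648]
tool_rot: [[0.98, 0.199, 0.0], [0.199, -0.98, -0.0], [0.0, 0.0, -1.0]]
ft_force: [-0.6, -0.0, -0.8]
grip_width: 0.0074
gripper_force: 30.0
```

```bash
python3 -c "
from sp import *
wspoon('w4.png'); from wr import wscale; wscale('w5.png')"
```

```text
[ 0.49533575 -0.11477233  0.06476099] 34.1667 toolyaw 11.484363723543602Traceback (most recent call last):
  File "<string>", line 3, in <module>
    wspoon('w4.png'); from wr import wscale; wscale('w5.png')
    ~~~~~~^^^^^^^^^^
  File "sp.py", line 10, in wspoon
    print(round(r['p'],2),len(P),P.min(0).round(4),P.max(0).round(4))
                                 ~~~~~^^^
    return umr_minimum(a, axis, None, out, keepdims, initial, where)
ValueError: zero-size array to reduction operation minimum which has no identity
```

View pics/w4.png

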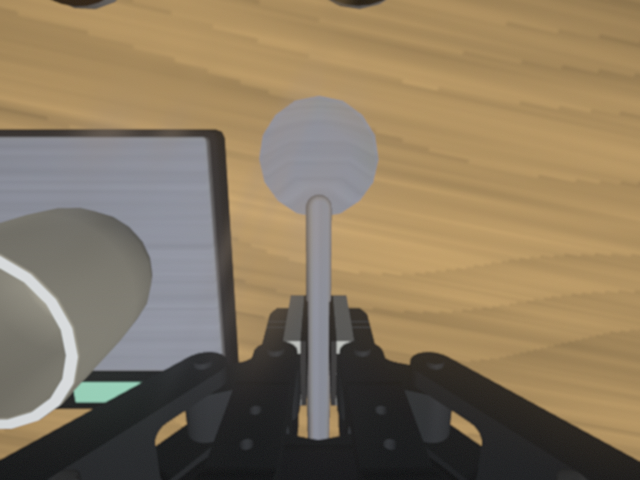

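The spoon is held straight and bowl up, with the bowl at (319,155). The scale's side edge is at columns 222–235, parallel to it. I'll lower it and let go.

Emit:
move_arm --jaw '[0.5,0.5,0.5,0.5,0.5,0.5,0.5,0.5,0.5,0.5]' --dp '[[0,0,1],[0,0,1.5],[0,0,1.5],[0,0,1],[0,0,0.5],[0,0,0.3],[0,0,0.15],[0,0,0],[0,0,0],[0,0,0]]' --turn '[[0,0,0],[0,0,0],[0,0,0],[0,0,0],[0,0,0],[0,0,0],[0,0,0],[0,0,0],[0,0,0],[0,0,0]]'

```text
time_s: 35.1
position: [0.4956, -0.1142, 0.0054]
tool_rot: [[0.98, 0.199, 0.001], [0.199, -0.98, -0.0], [0.001, 0.001, -1.0]]
ft_force: [-0.0, -0.1, -0.6]
grip_width: 0.0074
gripper_force: 30.0
```

Emit:
move_arm --jaw '[0.5,0.5,1.2,2,2.5,2.5,2.5,2.5,2.5,2.5,2.5,2.5]' --dp '[[0,0,0.08],[0,0,0],[0,0,0],[0,0,0],[0,0,0],[0,0,-1],[0,0,-2],[0,0,-3],[0,0,-4],[0,0,-4],[0,0,-3],[0,0,-2]]' --turn '[[0,0,0],[0,0,0],[0,0,0],[0,0,0],[0,0,0],[0,0,0],[0,0,0],[0,0,0],[0,0,0],[0,0,0],[0,0,0],[0,0,0]]'

```text
time_s: 36.1
position: [0.4958, -0.1142, 0.1984]
tool_rot: [[0.98, 0.2, 0.005], [0.2, -0.98, -0.002], [0.004, 0.003, -1.0]]
ft_force: [-0.2, -0.3, -1.0]
grip_width: 0.0253
gripper_force: 0.0
```

Emit:
move_arm --jaw '[2.5,2.5,2.5,2.5,2.5,2.5,2.5,2.5]' --dp '[[-4,2,-1],[-4,3,-1],[-2,3,0],[-2,3,0],[0,3,0],[0,0,0],[0,0,0],[0,0,0]]' --turn '[[0,0,0],[0,0,0],[0,0,0],[0,0,0],[0,0,0],[0,0,0],[0,0,0],[0,0,0]]'

```text
time_s: 36.77
position: [0.4148, -0.2651, 0.2116]
tool_rot: [[0.98, 0.2, -0.0], [0.2, -0.98, 0.0], [-0.0, -0.001, -1.0]]
ft_force: [-0.1, -0.3, -0.4]
grip_width: 0.025
gripper_force: 0.0
```

```bash
python3 - <<'E'
from sp import *
o=observe();print(o['position'],o['time_s'])
fitall(TINS[:4]+[('cup',.031,.1),TINS[5]])
try: spoon()
except Exception as e: print(e)
E
```

```text
[ 0.41483776 -0.2651308   0.21163896] 36.7667
scene tin_light 0.57 314 [0.5998 0.1317] rms 0.002 z 0.0789
scene tin_medium 0.76 410 [0.6229 0.0143] rms 0.0018 z 0.0789
scene tin_medium 0.36 137 [ 0.4859 -0.0153] rms 0.0017 z 0.0801
scene tin_dark 0.66 538 [ 0.6466 -0.1041] rms 0.0016 z 0.079
scene tin_decaf 0.83 189 [0.4387 0.2107] rms 0.0029 z 0.0789
scene cup 0.66 111 [ 0.4857 -0.015 ] rms 0.0017 z 0.099
scene tumbler 0.56 62 [0.5853 0.302 ] rms 0.0014 z 0.084
side tin_medium 0.62 37 [0.6137 0.016 ] rms 0.0027 z 0.08
side tin_dark 0.98 396 [ 0.644  -0.1035] rms 0.0011 z 0.0794
side tin_dark 0.52 269 [0.4343 0.2107] rms 0.0019 z 0.0794
side tin_decaf 0.89 283 [0.4346 0.2111] rms 0.0013 z 0.0795
side cup 0.7 71 [ 0.4842 -0.0132] rms 0.0011 z 0.0993
scene yaw 11.83 tip [ 0.5724 -0.0979] tail [ 0.4208 -0.1357] handle at tmax-.08 [ 0.495  -0.1182] len 0.156
side yaw 11.47 tip [ 0.575  -0.0972] tail [ 0.4188 -0.131 ] handle at tmax-.08 [ 0.4969 -0.1145] len 0.16
```

View pics/scene_f.png

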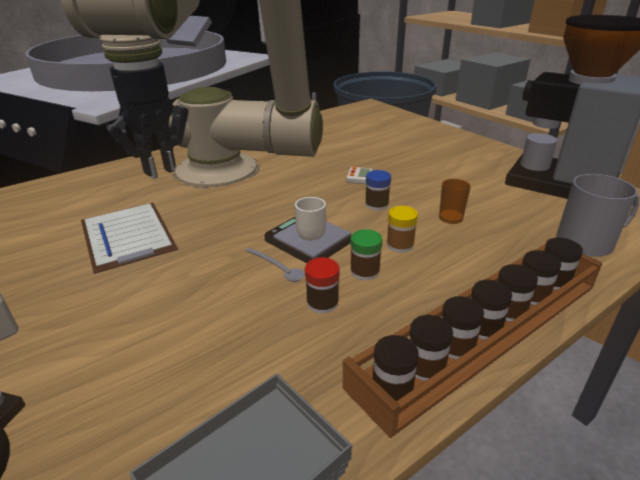

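View pics/side_f.png

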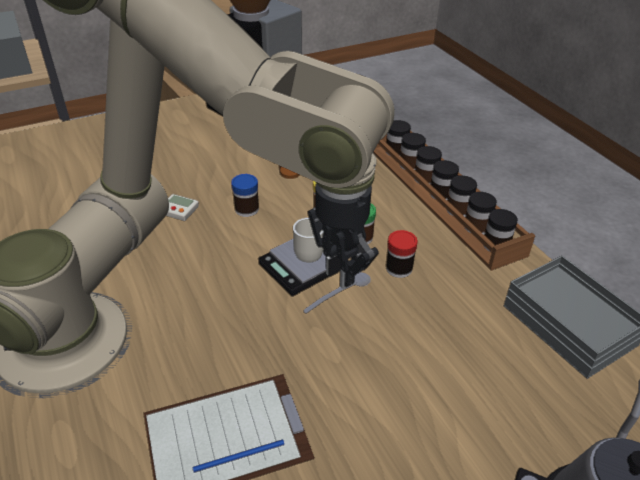

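Both views show it done: the yellow, green and red row at (402,228), (366,254) and (322,285) in the scene view, the cup on the pan at (311,218) and the spoon beside the scale at (275,264). The blue tin and the glass haven't moved, so I'm handing in.

```bash
python3 -c "
from rig import ticket; print(ticket.close_job())"
```

```text
the job is handed in; nothing more can be done
None
```

I handed in the job with everything placed and released: tins in a row behind the scale (yellow left, green middle, red right), cup upright on the pan, and spoon to the scale's right, all measured within about 3 mm of their targets; the blue tin and rinse glass weren't touched.

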